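# Fit the U-bolt over the tong-rack post

## Task

Take the wider of the two U-bolts out of its timber block and lower it over the steel post lying in the cradle, so that both legs go through the two holes of the bracket plate and both collars sit fully down on the plate. The plate may stand off-centre along the post, so feel for the holes. Leave the narrower U-bolt standing in its block, and let go when you are done.

Things in the scene. Friction and masses are not known exactly. Their poses are not given: they have to be found in the camera images.
- ubolt: Wide U-bolt, dark steel, 0.2 to 0.4 kg, square-bent round rod 10 mm thick. Origin midway between the legs, level with the collars' undersides; z up to the crossbar, x from leg to leg. Leg centres x = -32 and 32 mm, round leg ends at z = -55 mm, collars 24 mm across at z = 0 to 6 mm. Starts upright, collars resting on a timber block 120 (x) x 60 x 65 mm high with loose slots
- ubolt_grip (a point): Middle of the wide U-bolt's crossbar, 75 mm above its origin; axes as the U-bolt's. Here the bar is forged into a flat-sided crown, 36 mm long (x), 14 mm thick (y) and 24 mm high (z), centred on this point; pinch it with the fingers on its two flat y sides. Seated, the crown's underside is 26 mm above the post
- ubolt_narrow: Narrow U-bolt, to be left where it is: the same except for leg centres at x = -22 and 22 mm (too narrow to pass the post). Stands in a second, like block; which block holds which U-bolt changes
- cradle: Fixed cradle, origin on the bench under its middle. A round steel post, 36 mm in diameter, 280 mm long, lies along its y, axis at x = 0, z = 98 mm (top 116 mm). Timber cheeks 130 mm (x) by 22 mm at y = -88 and 88 mm rise to about 108 mm. The bracket plate lies level below the post
- plate_nominal (a point): Point on the cradle under the post at x = y = 0, z = 78 mm: height of the plate's top. Plate 114 (x) x 70 (y) x 8 mm, two through holes 14 mm in diameter at x = -32 and 32 mm, 64 mm free below. The plate is fixed but was set off by a like amount for both holes, anywhere from -12 to 12 mm along y; that offset is not in this reading: find it by touch or sight

How it is judged:
On the way, in this order (a step that is already met when the one before it is completed fails the run):
1. the wide U-bolt is lifted clear of its block (height (world z) of ubolt above 0.125 m), for 0.1 s.
2. both legs have entered the plate's holes by 15 mm or more, astride the post (z of ubolt in the frame of cradle below 0.118 m and x of ubolt in the frame of cradle between -0.008 and 0.008 m and y of ubolt in the frame of cradle between -0.016 and 0.016 m and angle between ubolt's own z axis and vertical below 0.15 rad), for 0.1 s.
At the end, for the whole second after the job is handed in: Both legs of the wide U-bolt through the holes: origin at most 3 mm above the plate top, within 6 mm of the cradle middle in x and 16 mm in y, upright to 0.06 rad, at rest. The narrow U-bolt still stands in its block, within 20 mm and 0.15 rad of its start (z of ubolt in the frame of cradle between 0.074 and 0.081 m and x of ubolt in the frame of cradle between -0.006 and 0.006 m and y of ubolt in the frame of cradle between -0.016 and 0.016 m and angle between ubolt's own z axis and vertical below 0.06 rad and linear speed of ubolt below 0.02 m/s and distance of ubolt_narrow from where it was at the start of the episode below 0.02 m and angle between ubolt_narrow's own z axis and vertical below 0.15 rad); the robot touches nothing.
It fails at once if the narrow U-bolt is taken out of its block or knocked over (distance of ubolt_narrow from where it was at the start of the episode above 0.03 m or angle between ubolt_narrow's own z axis and vertical above 0.4 rad).
It also fails if it takes over 58 s, if anything falls off the work surface, if the arm or the gripper's body presses on something with over 40 N, if the wrist force passes 120 N, or if a joint passes its speed limit or range.

## Robot

A 6-joint arm with a two-finger parallel gripper is mounted at the origin on the work surface. World frame = base frame: x ahead of the robot, y to its left, z up, the work surface at z = 0. Lengths are in m, angles in rad, forces in N, time in s.
With the tool pointing down it reaches from about 0.275 to 0.725 m from the base axis. Payload 15.9 kg.
Tool frame: the origin (TCP) lies between the finger pads; the fingertips stand 25 mm ahead of it and the grasp point (between the pads) lies 6 mm ahead of it; z points along the fingers, y is the direction in which the jaws open and shut (so a half turn about z gives the same grasp; the last joint's range is limited). The gripper opens to 85 mm and grips with 20 to 120 N. Pads are 22 mm wide; open, the fingers measure 114 mm over their backs; the gripper's body (76 mm by 85 mm) begins 54 mm behind the grasp point. The pads swing forward as they close: fully open they stand 13 mm farther back than shut.
Start: joints at [1.216, 0.213, -0.034, 1.323, 0, 1.571], TCP at [0.174, 0.469, 0.256] pointing down, gripper open.
Joint ranges: [-2.98, 2.98], [-0.74, 1.72], [-1.14, 1.35], [-2.1, 2.04], [-1.57, 1.44], [-3.14, 3.14]. Speed limits (rad/s): [1.89, 1.89, 2.39, 2.57, 3.14, 3.14].

## Interface

Orientations are given as a unit quaternion [w, x, y, z].
In Python, from cell import arm gives the robot as it stands. The module is installed in compiled form; this text tells all that it offers. Calls block until the motion is done:
- arm.move_ptp(position, orientation): joint-space move of the TCP to a pose.
- arm.servo_line(position, rotation=None, feed=0.15, threshold=None): straight line of the TCP; rotation=None keeps the orientation; feed is the mean speed in m/s. With threshold (N) it stops when the force on the tool has changed by that much, and returns True; else False.
- arm.move_joints(angles): joint-space move.
- arm.gripper_open() and arm.clamp(force=None): open the fingers fully, or close them until they stop; force is the grip in N (None keeps the last).
- arm.pause(seconds).
- arm.solve_ik(position, orientation): joint angles nearest the present ones, or None.
- arm.read_camera(name): name is "side" or "top" or "wrist"; returns the picture (480x640x3 uint8, red, green, blue); there is no depth.
- arm.camera_info(name): a dict with "intrinsics" (3x3 intrinsics, pixels), "dist_coeffs" ([k1, k2, p1, p2, k3] as OpenCV has them; the pictures are not rectified), "camera_from_world" (4x4, takes a point from world to camera coordinates); the wrist camera has in their place "mount" (4x4, takes a point from camera to tool coordinates, whose origin is the TCP and whose axes are the flange's). Camera axes: x right, y down, z forward; pixel columns grow to the right and rows downward; lengths in m; the calibration is good to about 2 mm. A picture is of the moment at which its call begins: read the wrist's pose just before it. camera_info takes no time and is no camera call.
A pose or a line that the arm cannot do raises arm.Unreachable and nothing moves.
- arm.hand_in(): hands the job in, once; it reports no verdict.
Trained networks look in the newest picture that a camera, given by its name, has taken for a name from the list of things; names that differ only in an ending like _2 or _b are one class to them, and where a whole thing is asked for, a point or a joint stands for the part that bears it (a point fixed in the world has none). Each returns a list of dicts, best first, with "conf" (0 to 1); they miss things now and then, are a little off and sometimes report something else, mostly with a low value. They report only what shows in the picture. A call takes as long as a camera call.
- arm.recognise(label, camera): "position" ([x, y, z] in m, in the coordinates of the camera as it stood for that picture, good to about 4 mm: the middle of the surface that is visible of it).
- arm.pinpoint(label, camera): "position" ([x, y, z] in m, in the coordinates of the camera as it stood for that picture, good to about 4 mm: a listed point, or the origin of a listed thing).
Readings, each from a call of its own:
- arm.current_clock(): time.
- arm.current_qpos(): joint angles.
- arm.current_joint_velocities(): joint speeds.
- arm.current_tau(): joint torques, N m.
- arm.current_ee_pos(): TCP position.
- arm.current_tcp_rot(): TCP orientation.
- arm.current_contact_force(): force on the tool from outside, world axes, zero at the start.
- arm.current_ft_torque(): the same for the moment, N m.
- arm.current_finger_gap(): opening from 0.0 (shut) to 1.0 (fully open).
Only numpy, scipy, OpenCV 4.12 (cv2) and the standard library are available. Lean on these libraries where they do the work, as an engineer would, in place of code of your own. Each camera call takes 0.05 s, during which the arm holds its last target.

## Working session

There is one attempt and no reset: what is moved stays moved. The work goes in short steps, each a Python script; the robot and the scene stay as the last script left them, time stands still between calls to the robot, and variables do not carry over. Pictures are saved under pics/ and viewed, and the job is handed in when it is done.

```bash
mkdir -p pics; python3 - <<'E'
from cell import arm
import cv2,numpy as np
print(arm.current_clock())
for c in ["top","side","wrist"]:
    im=arm.read_camera(c); cv2.imwrite(f"pics/{c}0.png",im[:,:,::-1])
    i=arm.camera_info(c); print(c,{k:np.round(v,4).tolist() for k,v in i.items()})
    T=np.linalg.inv(i["camera_from_world"]) if c!="wrist" else None
    for l in ["ubolt","ubolt_narrow","cradle","ubolt_grip","plate_nominal"]:
        for d in arm.pinpoint(l,c):
            p=np.array(d["position"]); 
            print(l,round(d["conf"],2),np.round(p,4), np.round((T@np.r_[p,1])[:3],4) if T is not None else "")
print(arm.current_clock(),arm.current_tcp_rot())
E
```

```text
0.0
top {'intrinsics': [[456.4556, 0.0, 319.5973], [0.0, 456.4556, 239.7954], [0.0, 0.0, 1.0]], 'dist_coeffs': [-0.0221, 0.0, 0.0, 0.0, 0.0], 'camera_from_world': [[-0.0015, -0.9996, 0.0272, 0.0646], [-0.9958, -0.001, -0.0915, 0.5362], [0.0915, -0.0272, -0.9954, 0.8091], [0.0, 0.0, 0.0, 1.0]]}
ubolt 0.92 [-0.0734  0.0268  0.7879] [0.5056 0.139  0.064 ]
ubolt 0.55 [0.1935 0.0115 0.8636] [ 0.5273 -0.1299 -0.0027]
ubolt 0.45 [0.1998 0.0055 0.7824] [ 0.5259 -0.1339  0.0788]
ubolt_narrow 0.69 [-0.2275  0.0043  0.7845] [0.5279 0.2931 0.0653]
cradle 0.74 [0.1956 0.0127 0.8655] [ 0.5263 -0.132  -0.0046]
cradle 0.36 [0.197  0.0044 0.7822] [ 0.5269 -0.1311  0.0791]
ubolt_grip 0.7 [-0.0733  0.0264  0.7125] [0.4991 0.1409 0.1391]
plate_nominal 0.69 [0.198  0.0073 0.7809] [ 0.5239 -0.1321  0.0801]
side {'intrinsics': [[567.0228, 0.0, 323.5223], [0.0, 567.0228, 238.377], [0.0, 0.0, 1.0]], 'dist_coeffs': [-0.1157, 0.0, 0.0, 0.0, 0.0], 'camera_from_world': [[0.9652, -0.2609, -0.0193, -0.4824], [-0.1546, -0.5094, -0.8465, 0.2026], [0.211, 0.82, -0.532, 0.8248], [0.0, 0.0, 0.0, 1.0]]}
ubolt 0.61 [-0.035   0.0014  1.0087] [0.5018 0.1366 0.0639]
ubolt_narrow 0.58 [-0.0494 -0.0793  1.142 ] [0.5285 0.2907 0.0616]
cradle 0.83 [0.0596 0.1883 0.8291] [ 0.5263 -0.1306 -0.0006]
ubolt_grip 0.92 [-0.0328 -0.0679  0.9699] [0.5064 0.1395 0.1432]
plate_nominal 0.84 [0.0559 0.1259 0.7837] [ 0.5228 -0.1351  0.0764]
plate_nominal 0.55 [-0.0501 -0.0803  1.1443] [0.5285 0.2933 0.0612]
plate_nominal 0.24 [0.0607 0.1887 0.8313] [ 0.5278 -0.1293 -0.0021]
wrist {'intrinsics': [[363.4432, 0.0, 317.8133], [0.0, 363.4432, 241.196], [0.0, 0.0, 1.0]], 'dist_coeffs': [0.0152, 0.0, 0.0, 0.0, 0.0], 'mount': [[-0.0004, -0.9586, -0.2849, 0.072], [1.0, -0.0005, 0.0003, 0.0005], [-0.0004, -0.2849, 0.9586, -0.117], [0.0, 0.0, 0.0, 1.0]]}
0.9 [-9.62136973e-06  1.76486760e-01  9.84303014e-01 -1.24350648e-06]
```

View pics/top0.png

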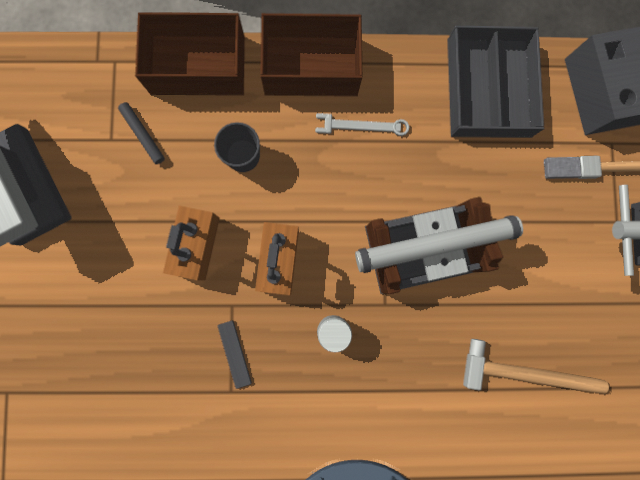

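View pics/side0.png

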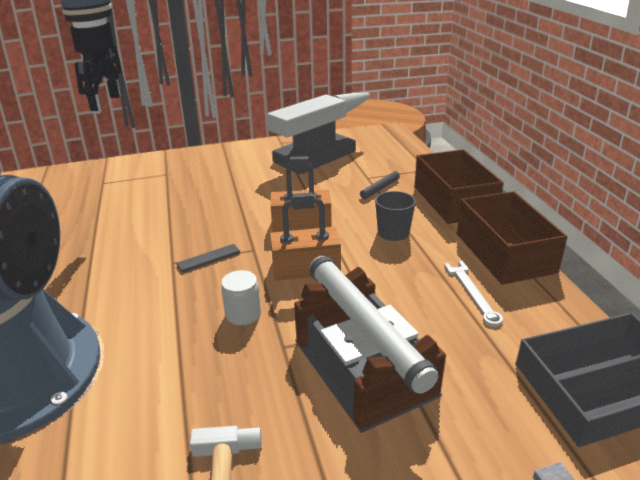

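```bash
python3 - <<'E'
import cv2
im=cv2.imread("pics/top0.png")
a=cv2.resize(im[200:310,155:310],None,fx=5,fy=5,interpolation=cv2.INTER_CUBIC)
b=cv2.resize(im[190:300,350:530],None,fx=4.4,fy=4.4,interpolation=cv2.INTER_CUBIC)
cv2.imwrite("pics/za.png",a);cv2.imwrite("pics/zb.png",b)
E
```

```text
(no output)
```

View pics/za.png

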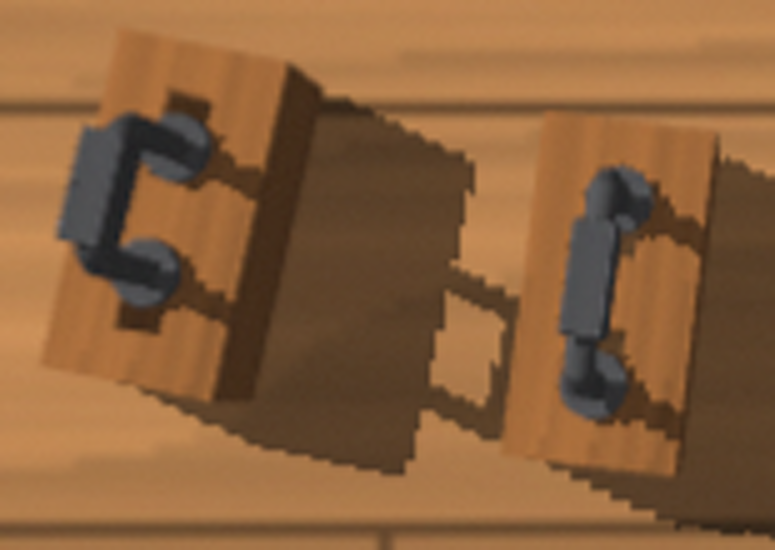

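View pics/zb.png

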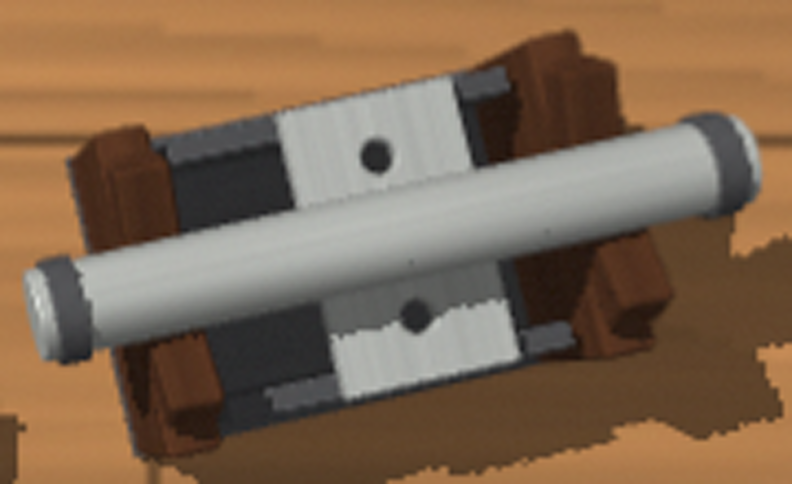

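```bash
cat > h.py <<'E'
from cell import arm
import cv2,numpy as np
from scipy.spatial.transform import Rotation as R
def quat(yaw): # tool down, tool y at world angle yaw
    y=np.array([np.cos(yaw),np.sin(yaw),0]); z=np.array([0,0,-1.]); x=np.cross(y,z)
    q=R.from_matrix(np.stack([x,y,z],1)).as_quat(); return np.r_[q[3],q[:3]]
def rot(q): return R.from_quat(np.r_[q[1:],q[0]]).as_matrix()
def wristpose():
    T=np.eye(4); T[:3,:3]=rot(np.array(arm.current_tcp_rot())); T[:3,3]=arm.current_ee_pos()
    return T@np.array(arm.camera_info("wrist")["mount"])
def ray(cam,px,z,W=None):
    i=arm.camera_info(cam); W=np.linalg.inv(i["camera_from_world"]) if W is None else W
    u=cv2.undistortPoints(np.array([[px]],float),np.array(i["intrinsics"]),np.array(i["dist_coeffs"]))[0,0]
    d=W[:3,:3]@np.r_[u,1]; o=W[:3,3]; return o+d*(z-o[2])/d[2]
E
python3 - <<'E'
from h import *
c1=ray("top",(279,240),.071);c2=ray("top",(273.6,277.6),.071)
h1=ray("top",(435.5,225.5),.078);h2=ray("top",(444.5,261.8),.078)
cr=ray("top",(273,255.4),.152)
n=np.linalg.norm
print("collars",c1,c2,n(c1-c2),(c1+c2)/2,np.degrees(np.arctan2(*(c1-c2)[1::-1])))
print("crown",cr)
print("holes",h1,h2,n(h1-h2),(h1+h2)/2,np.degrees(np.arctan2(*(h1-h2)[1::-1])))
q=np.arctan2(*(c1-c2)[1::-1])
for y in (q+np.pi/2,q-np.pi/2): print(arm.solve_ik(np.r_[cr[:2],.25],quat(y)))
q=np.arctan2(*(h1-h2)[1::-1])
for y in (q+np.pi/2,q-np.pi/2): print(arm.solve_ik(np.r_[(h1+h2)[:2]/2,.3],quat(y)))
E
```

```text
collars [0.53147868 0.13542672 0.071     ] [0.46715129 0.14419476 0.071     ] 0.06492219906342646 [0.49931498 0.13981074 0.071     ] -7.7617749880531335
crown [0.50035212 0.13944581 0.152     ]
holes [ 0.55621166 -0.13408448  0.078     ] [ 0.49361113 -0.14810661  0.078     ] 0.0641517400583756 [ 0.52491139 -0.14109554  0.078     ] 12.625494313391215
[0.27179849 0.25429192 0.00283901 1.31934341 0.         0.40726702]
[ 0.27179849  0.25429192  0.00283901  1.31934341  0.         -2.73432563]
[-0.2625919   0.3043735   0.19533662  1.46175944  0.         -0.48294834]
[-0.2625919   0.3043735   0.19533662  1.46175944  0.          2.65864431]
```

```bash
python3 - <<'E'
from h import *
for n,p,a in (("c",(.525,-.141,.32),12.6+90),("u",(.5,.1395,.30),-7.8+90)):
    arm.move_ptp(np.array(p),quat(np.radians(a))); 
    W=wristpose(); np.save(f"W{n}.npy",W); im=arm.read_camera("wrist"); cv2.imwrite(f"pics/w{n}.png",im[:,:,::-1])
    print(arm.current_clock(),arm.current_ee_pos())
    for l in ("ubolt_grip","plate_nominal","cradle","ubolt"):
        for d in arm.pinpoint(l,"wrist"): print(l,round(d["conf"],2),np.round((W@np.r_[d["position"],1])[:3],4))
E
```

```text
3.4583 [ 0.5251275  -0.14033325  0.31995426]
cradle 0.71 [ 0.5246 -0.1345  0.0011]
4.8 [0.5003722  0.13860399 0.30009889]
ubolt_grip 0.56 [0.502  0.1392 0.141 ]
plate_nominal 0.92 [ 0.5272 -0.1339  0.0756]
plate_nominal 0.59 [0.501  0.1396 0.0652]
cradle 0.77 [ 5.268e-01 -1.326e-01  5.000e-04]
ubolt 0.97 [0.5032 0.1398 0.0642]
```

View pics/wc.png

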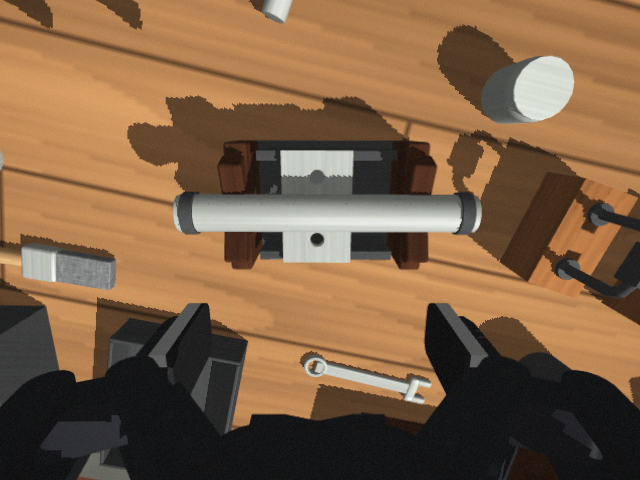

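View pics/wu.png

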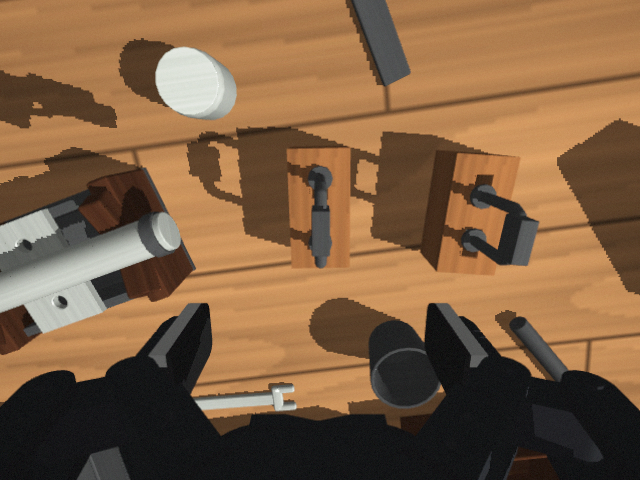

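```bash
python3 - <<'E'
import cv2
a=cv2.imread("pics/wc.png")[130:280,220:440]; cv2.imwrite("pics/wcz.png",cv2.resize(a,None,fx=3.6,fy=3.6,interpolation=cv2.INTER_CUBIC))
a=cv2.imread("pics/wu.png")[140:280,260:380]; cv2.imwrite("pics/wuz.png",cv2.resize(a,None,fx=4,fy=4,interpolation=cv2.INTER_CUBIC))
E
```

```text
(no output)
```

View pics/wcz.png

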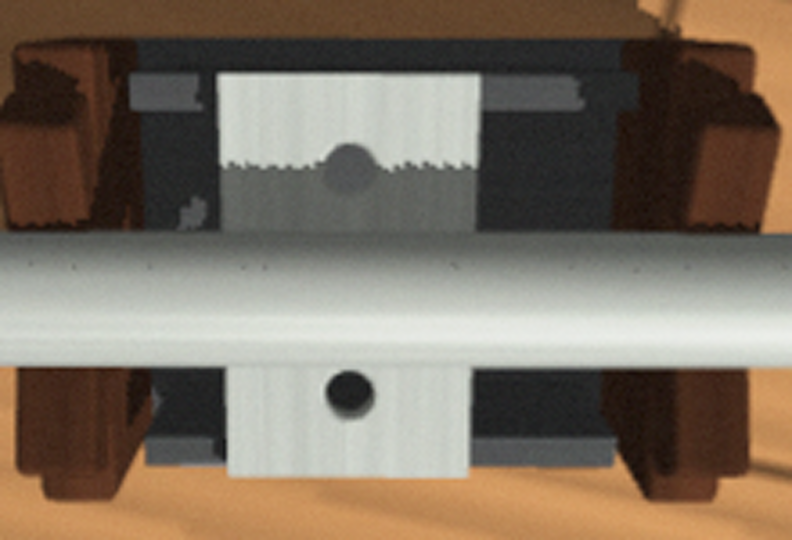

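View pics/wuz.png

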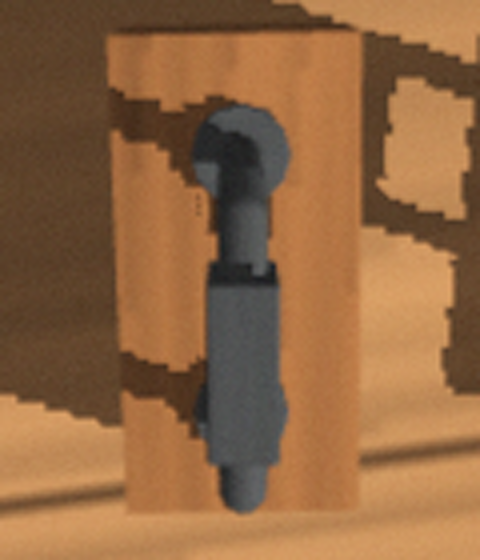

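```bash
python3 - <<'E'
from h import *
Wc=np.load("Wc.npy");Wu=np.load("Wu.npy")
a=ray("wrist",(316.9,176.9),.078,Wc);b=ray("wrist",(317.4,239.7),.078,Wc)
print(a,b,np.linalg.norm(a-b),(a+b)/2,np.degrees(np.arctan2(*(b-a)[1::-1])))
print(ray("wrist",(320.8,233.5),.152,Wu))
a=ray("wrist",(260+241/4,140+153/4),.071,Wu);b=ray("wrist",(260+242/4,140+407/4),.071,Wu)
print(a,b,np.degrees(np.arctan2(*(b-a)[1::-1])),np.linalg.norm(a-b),(a+b)/2)
E
```

```text
[ 0.49536515 -0.14759059  0.078     ] [ 0.55775408 -0.13314182  0.078     ] 0.06404018138091519 [ 0.52655962 -0.1403662   0.078     ] 13.039361388252829
[0.50155861 0.1414459  0.152     ]
[0.47002178 0.14585618 0.071     ] [0.53209235 0.13771649 0.071     ] -7.470909388189688 0.06260199172863065 [0.50105706 0.14178634 0.071     ]
```

```bash
python3 - <<'E'
from h import *
q=quat(np.radians(90-7.6))
arm.move_ptp(np.array([.5007,.1405,.20]),q)
r=arm.servo_line(np.array([.5007,.1405,.146]),feed=.08,threshold=10)
print(r,arm.current_ee_pos()); 
arm.clamp(90); print(arm.current_finger_gap(),arm.current_contact_force())
print(arm.current_ee_pos())
arm.servo_line(np.array([.5007,.1405,.28]),feed=.12)
arm.pause(.2)
print(arm.current_ee_pos(),arm.current_finger_gap(),arm.current_contact_force(),arm.current_clock())
for c in ("side","top"):
    im=arm.read_camera(c); cv2.imwrite(f"pics/{c}1.png",im[:,:,::-1])
    T=np.linalg.inv(arm.camera_info(c)["camera_from_world"])
    for l in ("ubolt_grip","ubolt"):
        for d in arm.pinpoint(l,c): print(c,l,round(d["conf"],2),np.round((T@np.r_[d["position"],1])[:3],4))
W=wristpose(); np.save("W2.npy",W); cv2.imwrite("pics/w2.png",arm.read_camera("wrist")[:,:,::-1])
E
```

```text
False [0.50103502 0.14058741 0.14656378]
0.1489480603953027 [-1.35205375  0.37724621  4.9307799 ]
[0.50083453 0.14063347 0.14626947]
[0.50051977 0.140456   0.27958128] 0.15133670744289723 [-0.18296355 -0.85973868 -1.89839565] 8.4333
side ubolt_grip 0.86 [0.5028 0.1441 0.2748]
side ubolt 0.82 [0.5036 0.1345 0.1946]
```

View pics/side1.png

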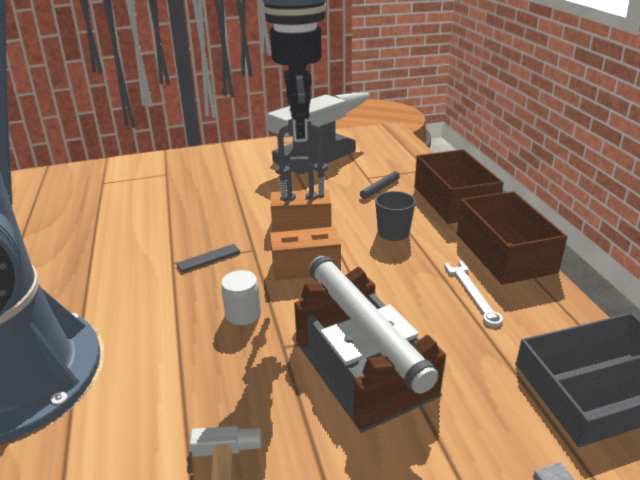

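View pics/w2.png

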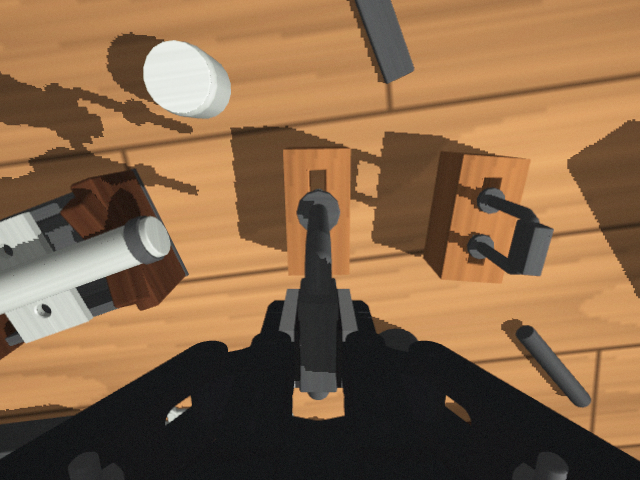

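```bash
python3 - <<'E'
import cv2
a=cv2.imread("pics/w2.png")[170:420,260:380]; cv2.imwrite("pics/w2z.png",cv2.resize(a,None,fx=2.4*2*.5*2/2,fy=2.4,interpolation=cv2.INTER_CUBIC))
from h import *
i=arm.camera_info("wrist"); M=np.array(i["mount"]); 
for px in ((319,210),(317.5,210),(320.5,210)):
    u=cv2.undistortPoints(np.array([[px]],float),np.array(i["intrinsics"]),np.array(i["dist_coeffs"]))[0,0]
    d=M[:3,:3]@np.r_[u,1]; o=M[:3,3]; print(o+d*(.075-o[2])/d[2])
E
```

```text
[0.03226325 0.00107756 0.075     ]
[0.03226367 0.00027143 0.075     ]
[0.03226283 0.00188369 0.075     ]
```

View pics/w2z.png

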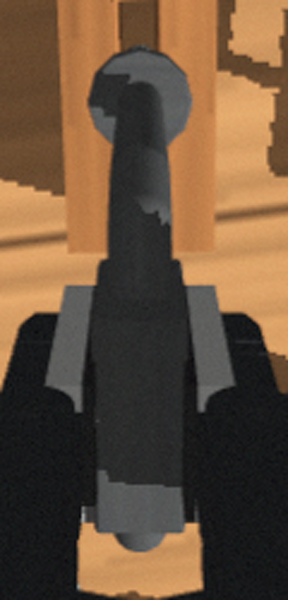

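```bash
python3 - <<'E'
from h import *
q=quat(np.radians(90+12.8)); x,y=.5257,-.1407
arm.move_ptp(np.array([x,y,.30]),q)
print(arm.servo_line(np.array([x,y,.222]),feed=.08,threshold=15)); arm.pause(.2)
print(arm.current_ee_pos(),arm.current_contact_force(),arm.current_clock())
W=wristpose(); np.save("W3.npy",W)
for c in ("side","top","wrist"): cv2.imwrite(f"pics/{c}3.png",arm.read_camera(c)[:,:,::-1])
a=cv2.imread("pics/side3.png")[200:420,270:470]; b=cv2.imread("pics/wrist3.png")[100:320,220:420]
f=lambda m:cv2.resize(m,(400,440),interpolation=cv2.INTER_CUBIC)
cv2.imwrite("pics/z3.png",np.hstack([f(a),f(b)]))
E
```

```text
False
[ 0.52586968 -0.1407487   0.2223485 ] [-0.17285622 -0.08923084 -2.95739255] 11.2
```

View pics/z3.png

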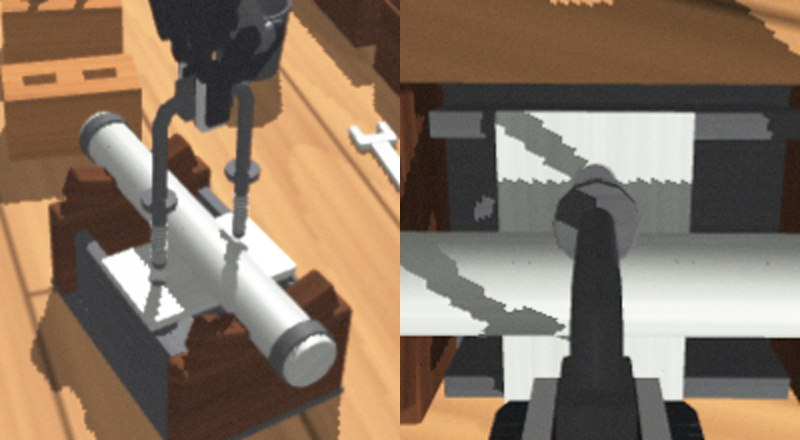

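```bash
python3 - <<'E'
from h import *
x,y=.5257,-.1407
r=arm.servo_line(np.array([x,y,.192]),feed=.02,threshold=8)
print(r,arm.current_ee_pos(),arm.current_contact_force(),arm.current_clock())
if not r:
    r=arm.servo_line(np.array([x,y,.157]),feed=.03,threshold=15)
    print(r,arm.current_ee_pos(),arm.current_contact_force(),arm.current_clock())
cv2.imwrite("pics/side4.png",cv2.resize(arm.read_camera("side")[200:420,270:470,::-1],None,fx=2.5,fy=2.5))
E
```

```text
False [ 0.52576061 -0.14071228  0.19210471] [ 0.25917662 -0.31800706 -2.53646373] 13.0
True [ 0.52558259 -0.14068726  0.15928295] [-1.60832188 -0.30319616  8.15369299] 14.0083
```

View pics/side4.png

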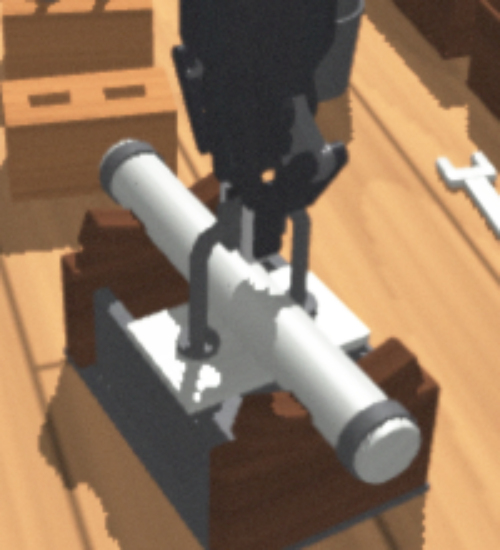

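```bash
python3 - <<'E'
from h import *
x,y=.5257,-.1407
arm.gripper_open(); print(arm.current_finger_gap(),arm.current_contact_force())
arm.servo_line(np.array([x,y,.30]),feed=.1); arm.pause(.3)
print(arm.current_contact_force(),arm.current_clock())
for c in ("side","top"):
    im=arm.read_camera(c); cv2.imwrite(f"pics/{c}5.png",im[:,:,::-1])
    T=np.linalg.inv(arm.camera_info(c)["camera_from_world"])
    for l in ("ubolt","ubolt_narrow"):
        for d in arm.pinpoint(l,c): print(c,l,round(d["conf"],2),np.round((T@np.r_[d["position"],1])[:3],4))
cv2.imwrite("pics/wrist5.png",arm.read_camera("wrist")[:,:,::-1])
a=cv2.imread("pics/side5.png")[150:400,250:450]; b=cv2.imread("pics/wrist5.png")[100:350,220:420]
cv2.imwrite("pics/z5.png",cv2.resize(np.hstack([a,b]),None,fx=2,fy=2))
E
```

```text
1.0004703641490948 [ 0.47969609  0.16242979 -1.11299474]
[ 0.09348075  0.38205004 -0.11639369] 16.625
side ubolt 0.92 [ 0.525 -0.144  0.076]
side ubolt_narrow 0.82 [0.5309 0.2912 0.0633]
top ubolt 0.81 [ 0.5279 -0.1416  0.0771]
top ubolt_narrow 0.72 [0.5241 0.2907 0.0651]
```

View pics/z5.png

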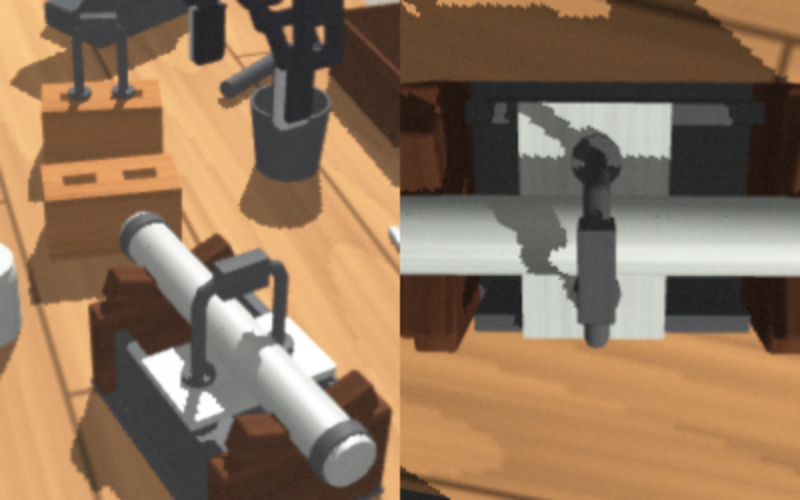

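The wide U-bolt stands astride the post with both collars down on the plate. The narrow one still stands in its block, and the gripper is clear.

```bash
python3 -c "
from cell import arm
arm.hand_in(); print(arm.current_clock())"
```

```text
the job is handed in; nothing more can be done
the job is handed in; nothing more can be done
```

The wide U-bolt is seated astride the post, with both legs through the plate's holes and both collars down on the plate. I gripped it by the crown, lifted it from its block, and lowered it at the hole position averaged from the top and wrist cameras. I released it, backed the arm off and handed the job in at about 17 s of the 58 s allowed.

- **Seating:** The legs entered without resistance. Contact came with the tool at 0.1593 m, where 0.159 m means collars on the plate.
- **After release:** The networks put the U-bolt's origin at z = 0.076 m (side camera) and 0.077 m (top camera); the plate top is at 0.078 m. The pictures show it upright.
- **Narrow U-bolt:** It is still standing in its block. Its start and end readings agree to within about 4 mm, which is the networks' error.
- **Robot:** The gripper is open and well clear, with about zero force on the tool.
- **Disagreement:** The two cameras differed by about 2 mm on the hole and U-bolt positions, so I used the average. No check failed.

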